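# Put the leather rolling press in gear

### The arm

A 6-joint arm with a two-finger parallel gripper is mounted at the origin on the work surface. World frame = base frame: x ahead of the robot, y to its left, z up, the work surface at z = 0. Lengths are in m, angles in rad, forces in N, time in s.
With the tool pointing down it reaches from about 0.375 to 0.9 m from the base axis. Payload 3.1 kg.
Tool frame: the origin (TCP) lies between the finger pads; the fingertips stand 11 mm ahead of it and the grasp point (between the pads) lies 8 mm behind it; z points along the fingers, y is the direction in which the jaws open and shut (so a half turn about z gives the same grasp; the last joint's range is limited). The gripper opens to 85 mm and grips with 20 to 120 N. Pads are 22 mm wide; open, the fingers measure 114 mm over their backs; the gripper's body (76 mm by 85 mm) begins 54 mm behind the grasp point. The pads swing forward as they close: fully open they stand 13 mm farther back than shut.
Start: joints at [-1.468, 0.527, 1.433, -0, 1.181, -0.178], TCP at [0.174, -0.6, 0.242] pointing down, gripper open.
Joint ranges: [-3.08, 3.08], [-0.75, 2.2], [0.22, 2.44], [-1.43, 4.57], [0, 2.65], [-2.85, 2.85]. Speed limits (rad/s): [2.79, 2.79, 3.14, 3.14, 3.14, 3.14].

### API

Orientations are given as a unit quaternion [x, y, z, w].
In Python, from station import manip gives the robot as it stands. The module is installed in compiled form; this text tells all that it offers.
- The arm moves only by the tool arm_command, never from a script. Its argument "rows" is a list of rows, each a list of 3 entries, a list of its own where there are three numbers: the shift along the world's x, y, z in mm, then the turn about the world's z in rad, then the closure, from -1 (fully open) to 1 (shut), so that 0 is half open. A call has 1 to 12 rows; each row shifts and turns the commanded pose from where the row before left it; what a row does not reach is not made up. A row lasts 1/8 s, in which the tool goes at most 62.5 mm and 10.7 degrees, less where a joint would pass 70% of its speed; a pose out of reach is approached as far as the arm can. A call with a gripper value outside its range is refused whole. The fingers move at their own pace and stop on an object; "squeeze" is the grip in N (left out, the last holds). Time passes only in rows, so rows that do not move let the fingers close. It gives the time, the measured TCP pose, the force and the opening at its end, in the units of the state.
- manip.sense(): the state, without advancing time (a new reading comes with each control period).
- manip.snapshot(name): name is "scene" or "top" or "wrist"; returns the picture (480x640x3 uint8, blue, green, red); there is no depth.
- manip.get_calibration(name): a dict with "fovy" (degrees; the focal length in pixels is half the picture's height over the tangent of half this angle, whatever the lens; pixels are square), "cx", "cy" (the principal point, pixels), "R" (3x3) and "t" (3): a world point X has camera coordinates R X + t. Camera axes: x right, y down, z forward; pixel columns grow to the right and rows downward; lengths in m; the calibration is good to about 2 mm. A picture is of the moment at which its call begins: read the wrist's pose just before it. get_calibration takes no time and is no camera call; for the wrist camera it gives the pose at the moment of the call.
- manip.sign_off(): hands the job in, once; it reports no verdict.
The state is a dict: "t": time; "q": joint angles; "qd": joint speeds; "tau": joint torques, N m; "tcp_pos": TCP position; "tool_rot": TCP orientation; "force": force on the tool from outside, world axes, zero at the start; "ft_torque": the same for the moment, N m; "finger_gap": opening from 0.0 (shut) to 1.0 (fully open).
Only numpy, scipy, OpenCV 4.12 (cv2) and the standard library are available. Lean on these libraries where they do the work, as an engineer would, in place of code of your own. Each camera call takes 0.05 s, during which the arm holds its last target.

### The job

Put the leather rolling press in gear. Its shift lever is the tall one with the round ball knob, in the H-shaped gate; it stands in neutral on the left. Move it across the neutral slot to the right-hand track (right as seen from the robot), then push it forward, away from the robot, fully home, and let go. Leave the lever of the sanding machine beside it (bar handle, one straight slot) as it is.

Things in the scene. Friction and masses are not known exactly. Their poses are not given: they have to be found in the camera images.
- rolling_press: Leather rolling press, fixed: green gearbox 170 x 180 x 110 mm (x, y, z), two steel rollers on its far side (125 mm high, to x = 157). Origin: centre of the gearbox's underside; x forward, y left, z up; yaw within 15 deg. Ball knob (36 mm dia., black, on a 12 mm rod) has its centre here, mm, a = shift_across, f = shift_fore: x = 190 sin f, y = -190 sin a cos f, z = 30 + 190 cos a cos f.
- shift_across (a joint): Sideways swing of the press's ball-knob shift lever, rad: -0.28 left stop, 0 middle, +0.28 right stop (seen from the robot; ball 53 mm off centre). Starts -0.26 to -0.17. The steel gate plate (top at 120 mm) has an H opening: the lever crosses the middle only while shift_fore is within +-0.11 (neutral slot). Dry friction, about 2 N at the ball; no spring, stays put.
- shift_fore (a joint): Fore-and-aft swing of the same lever, rad: 0 neutral, +0.34 forward stop (away from the robot; ball 63 mm ahead of centre), -0.34 rear stop. Starts within 0.06 of neutral. It leaves neutral only where shift_across is beyond +-0.18 (in the left or right track). Dry friction, about 2 N at the ball; no spring, stays put.
- sander_grip (a point): Bystander, not to be moved: centre of the sanding machine's lever handle, a level black bar 75 mm long, 22 mm thick, about 165 mm above the bench, on a 10 mm rod in one straight slot. That machine is a green box 170 x 160 x 100 mm with two cork-coloured drums on its far side, standing left or right of the press, centres at least 300 mm apart.

How it is judged:
On the way:
1. the lever has crossed the neutral slot to the right-hand side (value of joint shift_across above 0.06 rad and value of joint shift_fore below 0.2 rad), for 0.04 s.
At the end, for the whole second after the job is handed in: The shift lever stands still in the forward end of the right-hand track: shift_across above 0.12 rad and shift_fore above 0.26 rad (the ball within about 15 mm of the forward stop) (value of joint shift_across above 0.12 rad and value of joint shift_fore above 0.26 rad and velocity of joint shift_fore between -0.05 and 0.05 rad/s); the robot touches nothing.
It fails at once if the sanding machine's lever handle is moved by more than 20 mm (distance of sander_grip from where it was at the start of the episode above 0.02 m).
It also fails if it takes over 32 s, if anything falls off the work surface, if the arm or the gripper's body presses on something with over 40 N, if the wrist force passes 120 N, or if a joint passes its speed limit or range.

## Working session

There is one attempt and no reset: what is moved stays moved. The work goes in short steps, Python scripts to look and compute and a tool call to move; the robot and the scene stay as the last step left them, time stands still between calls to the robot, and variables do not carry over. Pictures are saved under pics/ and viewed, and the job is handed in when it is done.

Besides the shell and the picture viewer there is one more tool, called after "Call:" as name([rows], argument=value, ...), one row to a line, values as JSON. arm_command: Moves the arm, as the interface text tells. Its arguments: {"type":"object","properties":{"rows":{"type":"array","items":{"type":"array"}},"squeeze":{"type":"number"}},"required":["rows"]}

```bash
mkdir -p pics
python3 - <<'E'
from station import manip
import cv2, numpy as np
for n in ("scene","top"):
    cv2.imwrite(f"pics/{n}0.png",manip.snapshot(n))
    c=manip.get_calibration(n); print(n,c)
s=manip.sense(); print(s)
E
```

```text
scene {'fovy': 54.772708412281744, 'cx': 314.5473309008189, 'cy': 236.2954992742616, 'R': array([[ 0.89499163,  0.44585887, -0.014137  ],
       [ 0.28717735, -0.60013518, -0.74657012],
       [-0.34134902,  0.66411418, -0.66515653]]), 't': array([-0.47471371, -0.05054553,  1.04168574])}
top {'fovy': 54.65461842504459, 'cx': 327.18089273837523, 'cy': 236.7384829783401, 'R': array([[-0.0140598 , -0.9989024 , -0.04468013],
       [-0.99856097,  0.01633969, -0.05107837],
       [ 0.05175236,  0.04389768, -0.99769469]]), 't': array([0.03209651, 0.53020229, 0.8773641 ])}
{'t': 0.1, 'q': array([-1.46748571e+00,  5.28361684e-01,  1.43379375e+00,  3.41146080e-05,
        1.18141081e+00, -1.78526046e-01]), 'qd': array([ 1.24887197e-04, -8.10789413e-04, -2.43493174e-03,  5.66501378e-04,
        5.80138404e-05, -1.38604188e-05]), 'tau': array([-3.73107214e-04, -4.43304384e+01, -1.78585839e+01, -2.76890714e-04,
        3.88385175e-03,  8.69364186e-06]), 'tcp_pos': array([ 0.17378033, -0.59969546,  0.24143231]), 'tool_rot': array([ 9.90087862e-01,  1.40445905e-01,  5.28652147e-05, -9.85503344e-04]), 'force': array([ 0.25320251,  0.54926231, -0.6041908 ]), 'ft_torque': array([0.02906687, 0.0049353 , 0.01192521]), 'finger_gap': 0.9997119944008558}
```

View pics/scene0.png

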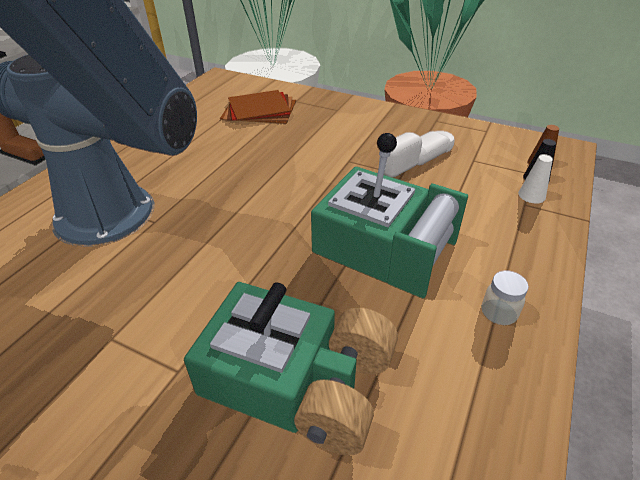

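View pics/top0.png

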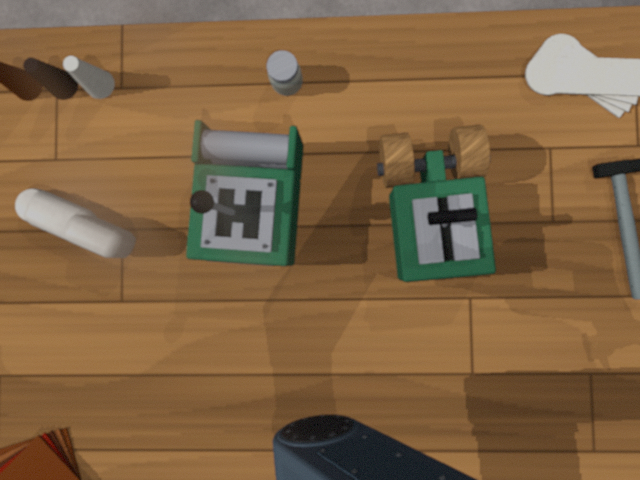

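The scene view shows the press with its ball at (387,143), with the sander nearer the camera. In the top view the ball is at (202,201), the gate plate spans roughly (203–277, 176–252), and the sander bar is at (452,215), to the right.

```bash
cat > h.py <<'E'
from station import manip
import cv2, numpy as np
def P(n):
    c=manip.get_calibration(n); f=240/np.tan(np.radians(c['fovy']/2))
    K=np.array([[f,0,c['cx']],[0,f,c['cy']],[0,0,1]]); return K,np.array(c['R']),np.array(c['t'])
def ray(n,uv):
    K,R,t=P(n); d=R.T@np.linalg.inv(K)@np.array([*uv,1.]); return -R.T@t,d/np.linalg.norm(d)
def atz(n,uv,z):
    o,d=ray(n,uv); return o+d*(z-o[2])/d[2]
def tri(*obs):
    A=np.zeros((3,3));b=np.zeros(3);L=[]
    for n,uv in obs:
        o,d=ray(n,uv);M=np.eye(3)-np.outer(d,d);A+=M;b+=M@o;L.append((M,o))
    x=np.linalg.solve(A,b); return x,[np.linalg.norm(M@(x-o)) for M,o in L]
def proj(n,X):
    K,R,t=P(n);p=K@(R@np.array(X)+t);return p[:2]/p[2]
E
python3 - <<'E'
from h import *
np.set_printoptions(precision=4,suppress=True)
for n,(x0,y0,x1,y1) in {"scene":(300,120,480,300),"top":(170,100,320,280)}.items():
    im=cv2.imread(f"pics/{n}0.png")[y0:y1,x0:x1]; cv2.imwrite(f"pics/{n}0z.png",cv2.resize(im,None,fx=3.3,fy=3.3,interpolation=cv2.INTER_CUBIC)[:600])
    b=(im.max(2)<60).astype(np.uint8); k,l,s,c=cv2.connectedComponentsWithStats(b)
    print(n,[(s[i].tolist(),c[i]+[x0,y0]) for i in range(1,k) if s[i][4]>60])
print(tri(("scene",(387,143)),("top",(202,201))))
print("sander",tri(("scene",(269,309)),("top",(452,215))))
E
```

```text
scene [([77, 13, 20, 20, 290], array([386.2552, 142.5345])), ([47, 63, 51, 29, 466], array([371.1717, 197.397 ]))]
top [([117, 31, 16, 134, 841], array([295.1034, 199.2759])), ([21, 91, 22, 22, 336], array([201.0208, 202.122 ])), ([65, 91, 26, 47, 675], array([250.5704, 213.4948])), ([46, 113, 15, 23, 199], array([222.2111, 226.1005]))]
(array([0.5778, 0.2037, 0.2161]), [np.float64(0.0006067981530765444), np.float64(0.0006067981530765784)])
sander (array([ 0.5545, -0.1815,  0.16  ]), [np.float64(0.00010003553354021658), np.float64(0.00010003553354046654)])
```

View pics/top0z.png

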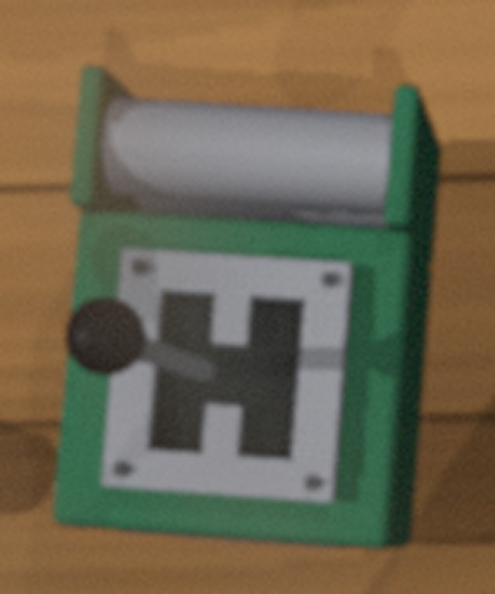

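View pics/scene0z.png

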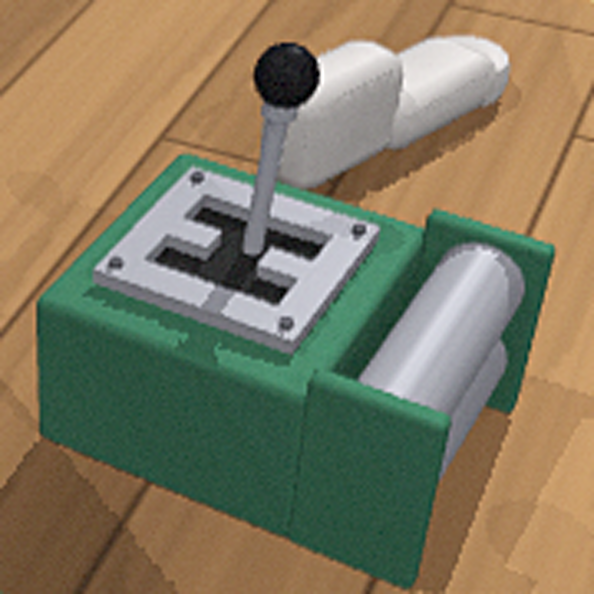

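The zooms show the four plate screws clearly in both views, so I'll triangulate them for the press pose.

Run:
```python
from h import *
np.set_printoptions(precision=4,suppress=True)
T=[(123,468),(142,266),(314,482),(331,279)];S=[(197,178),(358,230),(115,263),(286,323)]
X=[]
for a,b in zip(T,S):
    x,e=tri(("top",(170+a[0]/3.3,100+a[1]/3.3)),("scene",(300+b[0]/3.3,120+b[1]/3.3))); X.append(x); print(x,e[0])
X=np.array(X); c=X.mean(0); v=X[1]-X[0]+X[3]-X[2]; w=X[0]-X[2]+X[1]-X[3]
print(c,np.arctan2(v[1],v[0]),np.arctan2(-w[0],w[1]))
yaw=(np.arctan2(v[1],v[0])+np.arctan2(-w[0],w[1]))/2
b,_=tri(("scene",(386.6,142.7)),("top",(201.5,201.6)))
Rz=np.array([[np.cos(yaw),-np.sin(yaw)],[np.sin(yaw),np.cos(yaw)]])
l=Rz.T@(b[:2]-c[:2]); print("ball",b,"local",l)
f=np.arcsin(l[0]/.19);a=-np.arcsin(l[1]/.19/np.cos(f)); print("f,a",f,a,"z",.03+.19*np.cos(a)*np.cos(f))
def ball(a,f):
    l=np.array([.19*np.sin(f),-.19*np.sin(a)*np.cos(f)]); return *(c[:2]+Rz@l),.03+.19*np.cos(a)*np.cos(f)
for a_,f_ in [(a,f),(0,0),(.24,0),(.24,.15),(.24,.3),(.24,.34),(.28,.34)]: print(a_,f_,np.array(ball(a_,f_))*1000)
```

```text
[0.5207 0.2254 0.1196] 0.0009609494784342306
[0.626  0.2151 0.1199] 0.0009378953475830934
[0.5116 0.1255 0.1202] 0.0007204061146336781
[0.6172 0.116  0.1202] 0.0012050736663160703
[0.5689 0.1705 0.12  ] -0.0930603913812101 -0.08929458966129719
ball [0.5768 0.2044 0.2162] local [0.0048 0.0345]
f,a 0.02541689439780216 -0.18247587596070156 z 0.21678516074394322
-0.18247587596070156 0.02541689439780216 [576.8141 204.3851 216.7852]
0 0 [568.8672 170.5008 220.    ]
0.24 0 [564.755  125.5249 214.5542]
0.24 0.15 [593.0765 123.4447 212.4819]
0.24 0.3 [620.8542 122.4212 206.3114]
0.24 0.34 [628.0897 122.3303 203.9893]
0.28 0.34 [627.4593 115.4354 202.1475]
```

The press yaw is about -0.09 and the ball sits at (577, 204, 216) mm, with a ≈ -0.18 and f ≈ 0.03. Triangulation agrees with the lever formula. I'll approach high.

Call:
arm_command([
  [[20, 45, 30], 0, -1],
  [[27, 54, 20], 0, -1],
  [[27, 54, 10], -0.04, -1],
  [[27, 54, 0], -0.04, -1],
  [[27, 54, 0], -0.04, -1],
  [[27, 54, 0], -0.04, -1],
  [[27, 54, 0], -0.04, -1],
  [[27, 54, 0], -0.04, -1],
  [[27, 54, 0], -0.04, -1],
  [[27, 54, 0], -0.04, -1],
  [[27, 54, 0], -0.05, -1],
  [[27, 54, 0], 0, -1],
], squeeze=25)

```text
t: 1.6
tcp_pos: [0.4908, 0.0397, 0.3018]
tool_rot: [0.999, -0.044, -0.0, 0.0]
force: [-0.3, -1.3, -0.2]
finger_gap: 1.002
```

Call:
arm_command([
  [[28, 55, 0], 0, -1],
  [[28, 55, 0], 0, -1],
  [[30, 54, 0], 0, -1],
  [[0, 0, 0], 0, -1],
])

```text
t: 2.1
tcp_pos: [0.5774, 0.2054, 0.3009]
tool_rot: [0.999, -0.042, 0.0, -0.0]
force: [-0.5, -0.7, -0.4]
finger_gap: 0.996
```

Run:
```python
from h import *
for n in("wrist","scene"): cv2.imwrite(f"pics/{n}1.png",manip.snapshot(n))
print(manip.sense()['tcp_pos'],manip.sense()['tool_rot'])
print(proj("wrist",(.5768,.2044,.2165)))
```

```text
[0.57557697 0.20196707 0.30093781] [ 9.99058898e-01 -4.33546779e-02 -1.17947297e-03  5.46476377e-04]
[317.43653796 255.14595212]
```

View pics/wrist1.png

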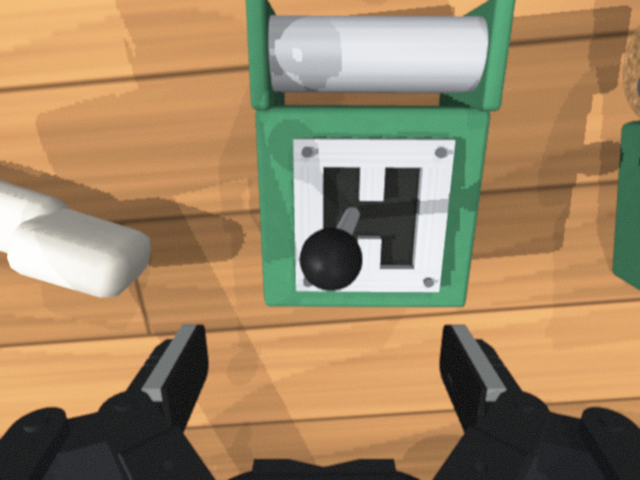

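View pics/scene1.png

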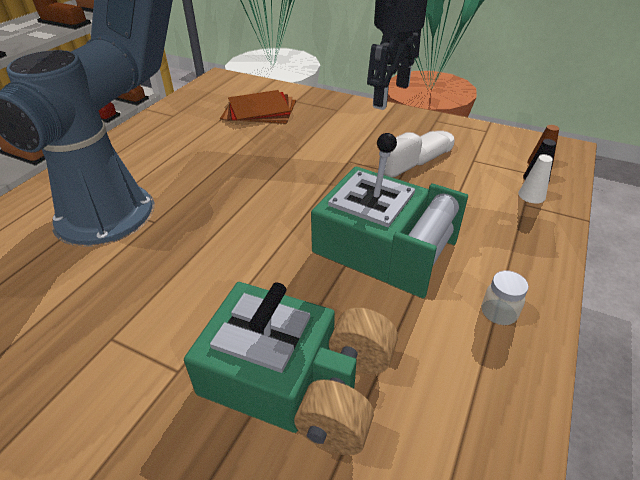

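The wrist view shows the ball at (331,259) against a predicted (317,255). I'll compare the screws as well to see whether the offset is in the wrist calibration.

Run:
```python
from h import *
np.set_printoptions(precision=4,suppress=True)
for X in ([.626,.2151,.12],[.6172,.116,.12],[.5116,.1255,.12]): print(proj("wrist",X))
print(atz("wrist",(331,259),.2165),P("wrist")[0][0,0])
print(atz("top",(202,202),.2165),atz("scene",(386.7,142.7),.2165))
print([manip.sense()['tcp_pos'] for _ in range(2)])
```

```text
[298.6025 148.0339]
[432.0876 148.2634]
[420.4957 278.269 ]
[0.5738 0.197  0.2165] 410.64454248958987
[0.5757 0.2032 0.2165] [0.5776 0.2043 0.2165]
[array([0.5756, 0.202 , 0.3009]), array([0.5756, 0.202 , 0.3009])]
```

Run:
```python
from h import *
np.set_printoptions(precision=4,suppress=True)
s=manip.sense()['tcp_pos'];A=[proj("wrist",X) for X in ([.5768,.2044,.2165],[.626,.2151,.12],[.6172,.116,.12],[.5116,.1255,.12])]
im=manip.snapshot("wrist");cv2.imwrite("pics/wrist2.png",im)
print(s,manip.sense()['tcp_pos'],np.array(A))
g=(im.max(2)<45).astype(np.uint8)[180:320,260:400];k,l,st,c=cv2.connectedComponentsWithStats(g)
print([(st[i],c[i]+[260,180]) for i in range(1,k) if st[i][4]>100])
K,R,t=P("wrist"); print("cam",-R.T@t)
```

```text
[0.5756 0.202  0.3009] [0.5754 0.2011 0.3013] [[317.4365 255.146 ]
 [298.6025 148.0339]
 [432.0876 148.2634]
 [420.4957 278.269 ]]
[(array([  34,    0,   61,  106, 2855], dtype=int32), array([326.365 , 243.3482])), (array([120,   0,  14,  15, 166], dtype=int32), array([386.253 , 186.8855])), (array([ 94,  19,  46,  18, 548], dtype=int32), array([376.4544, 207.3613])), (array([117,  53,  14,  29, 253], dtype=int32), array([382.2925, 246.83  ]))]
cam [0.6596 0.1933 0.4321]
```

View pics/wrist2.png

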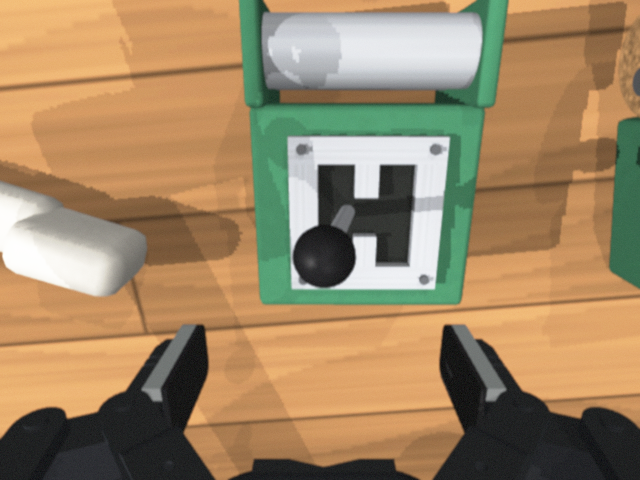

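Once the arm had settled, the ball and screws agree to within 4 mm. I'll descend and then close.

Call:
arm_command([
  [[1, 1, -32], 0, -1],
  [[0, 0, -32], 0, -1],
  [[0, 0, -31], 0, -1],
  [[0, 0, 0], 0, -1],
  [[0, 0, 0], 0, 0.2],
  [[0, 0, 0], 0, 0.5],
  [[0, 0, 0], 0, 0.7],
  [[0, 0, 0], 0, 0.7],
], squeeze=25)

```text
t: 3.25
tcp_pos: [0.5783, 0.2027, 0.2085]
tool_rot: [0.999, -0.044, 0.002, -0.0]
force: [-0.7, -0.7, 5.1]
finger_gap: 0.404
```

Run:
```python
from h import *
for n in("wrist","scene"): cv2.imwrite(f"pics/{n}3.png",manip.snapshot(n))
a=cv2.imread("pics/wrist3.png")[100:480,150:520];b=cv2.imread("pics/scene3.png")[80:270,300:480]
cv2.imwrite("pics/c3.png",np.hstack([a,cv2.resize(b,(360,380))]))
```

```text
(no output)
```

View pics/c3.png

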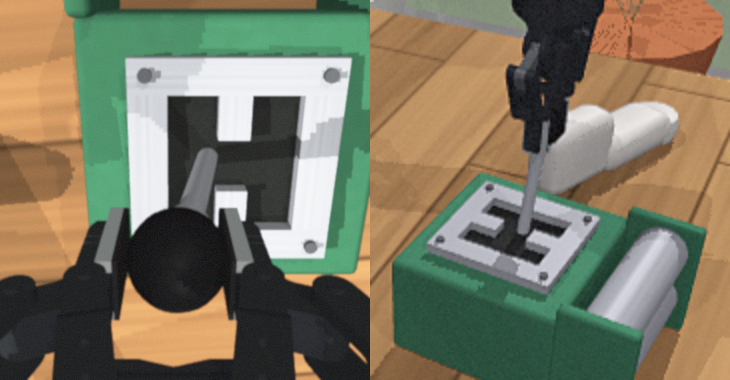

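The ball is gripped between both pads at (180,260) in the left panel; the gap reading of about 34 mm agrees. Next I cross along the arc.

Call:
arm_command([
  [[-1.5, -10, 2], 0, 0.7],
  [[-1.5, -10, 1], 0, 0.7],
  [[-1, -11, 0.5], 0, 0.7],
  [[-1, -11, 0], 0, 0.7],
  [[-1, -11, -1], 0, 0.7],
  [[-1, -10, -2], 0, 0.7],
  [[-1, -9, -2], 0, 0.7],
  [[-1, -8, -2], 0, 0.7],
  [[0, 0, 0], 0, 0.7],
  [[0, 0, 0], 0, 0.7],
])

```text
t: 4.6
tcp_pos: [0.5686, 0.1223, 0.2035]
tool_rot: [0.999, -0.044, 0.0, 0.0]
force: [2.2, 1.6, 3.8]
finger_gap: 0.402
```

Run:
```python
from h import *
for n in("wrist","scene"): cv2.imwrite(f"pics/{n}4.png",manip.snapshot(n))
a=cv2.imread("pics/wrist4.png")[100:480,150:520];b=cv2.imread("pics/scene4.png")[80:270,300:480]
cv2.imwrite("pics/c4.png",np.hstack([a,cv2.resize(b,(360,380))]))
s=manip.sense();print(s['tcp_pos'],s['force'])
```

```text
[0.56856873 0.12241468 0.20350399] [3.38069746 2.54545181 3.50956808]
```

View pics/c4.png

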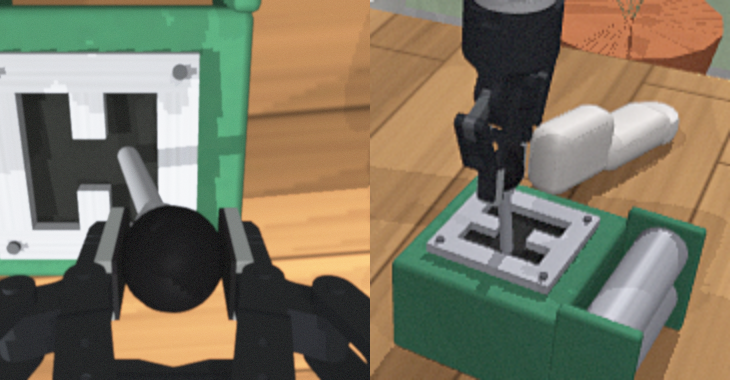

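The lever has crossed to the right-hand track. Next I push forward.

Call:
arm_command([
  [[10, -1, 0], 0, 0.7],
  [[10, -1, -1], 0, 0.7],
  [[10, 0, -2], 0, 0.7],
  [[10, 0, -2], 0, 0.7],
  [[9, 0, -3], 0, 0.7],
  [[8, 0, -3], 0, 0.7],
  [[0, 0, 0], 0, 0.7],
  [[0, 0, 0], 0, 0.7],
])

```text
t: 5.7
tcp_pos: [0.6253, 0.1193, 0.1927]
tool_rot: [0.999, -0.043, -0.0, 0.002]
force: [0.9, -1.1, 5.7]
finger_gap: 0.403
```

Run:
```python
from h import *
for n in("wrist","scene"): cv2.imwrite(f"pics/{n}5.png",manip.snapshot(n))
a=cv2.imread("pics/wrist5.png")[100:480,150:520];b=cv2.imread("pics/scene5.png")[80:270,300:480]
cv2.imwrite("pics/c5.png",np.hstack([a,cv2.resize(b,(360,380))]))
s=manip.sense();print(s['tcp_pos'],s['force'])
```

```text
[0.62529213 0.11935439 0.19272356] [ 0.5935161  -0.55921367  5.88731584]
```

View pics/c5.png

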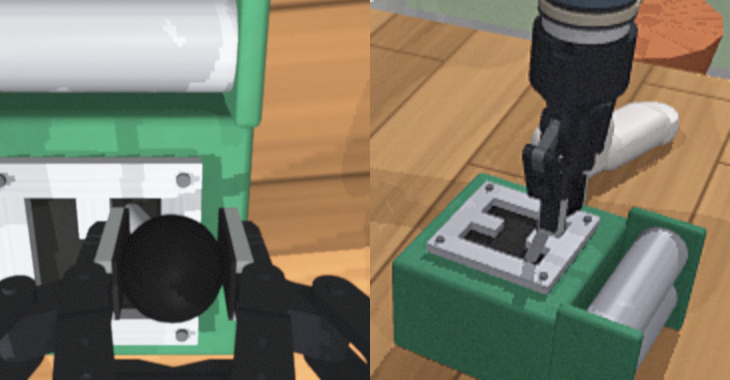

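The ball is at x≈0.625, so f≈0.32 and nearly at the stop. I'll nudge it home, open and rise.

Call:
arm_command([
  [[3, 0, -1], 0, 0.7],
  [[2, 0, 0], 0, 0.7],
  [[0, 0, 0], 0, 0.7],
  [[0, 0, 0], 0, 0.3],
  [[0, 0, 0], 0, -0.3],
  [[0, 0, 0], 0, -1],
  [[0, 0, 0], 0, -1],
  [[0, 0, 0], 0, -1],
  [[0, 0, 20], 0, -1],
  [[0, 0, 40], 0, -1],
  [[0, 0, 50], 0, -1],
  [[0, 0, 0], 0, -1],
])

```text
t: 7.3
tcp_pos: [0.633, 0.1209, 0.3068]
tool_rot: [0.999, -0.044, 0.005, -0.0]
force: [-0.5, 0.2, -0.4]
finger_gap: 0.997
```

Call:
arm_command([
  [[-50, 0, 20], 0, -1],
  [[-50, 0, 20], 0, -1],
  [[-50, 0, 0], 0, -1],
  [[0, 0, 0], 0, -1],
  [[0, 0, 0], 0, -1],
])

```text
t: 7.92
tcp_pos: [0.4808, 0.1207, 0.3413]
tool_rot: [0.999, -0.044, 0.0, 0.0]
force: [-0.3, 0.1, -0.7]
finger_gap: 1.001
```

Run:
```python
from h import *
for n in("wrist","scene","top"): cv2.imwrite(f"pics/{n}6.png",manip.snapshot(n))
b=cv2.imread("pics/scene6.png")[80:270,300:480];a=cv2.imread("pics/top6.png")[80:280,150:350]
cv2.imwrite("pics/c6.png",np.hstack([cv2.resize(a,(380,380)),cv2.resize(b,(360,380))]))
for a,f in((.25,.34),(.25,.26)):
  l=np.array([.19*np.sin(f),-.19*np.sin(a)*np.cos(f)]);y=-.091
  X=[.5689+np.cos(y)*l[0]-np.sin(y)*l[1],.1705+np.sin(y)*l[0]+np.cos(y)*l[1],.03+.19*np.cos(a)*np.cos(f)]
  print(X,proj("scene",X),proj("wrist",X))
s=manip.sense();print(s['t'],s['tcp_pos'],s['force'])
```

```text
[np.float64(0.627973198439343), np.float64(0.12060949103590637), np.float64(0.20355487415065499)] [397.48637353 179.55480337] [299.27417957 -15.86724528]
[np.float64(0.6134150596927769), np.float64(0.12082231529357373), np.float64(0.20790597826592958)] [389.4726453  175.19551551] [301.23601279  11.44757043]
8.075 [0.48171008 0.12061314 0.34115037] [0.0339261  0.10299809 0.37576513]
```

View pics/scene6.png

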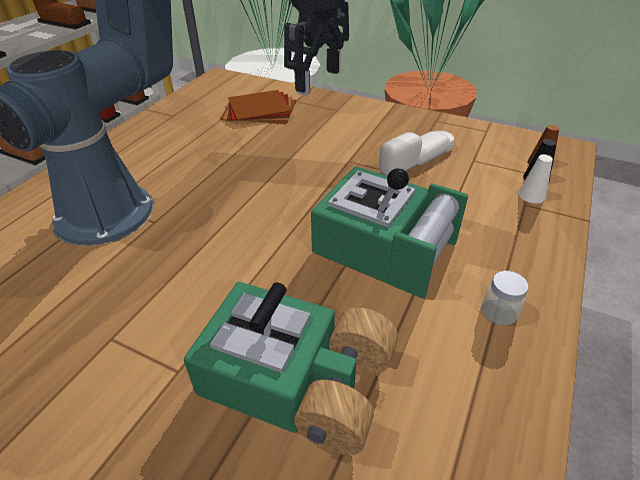

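View pics/wrist6.png

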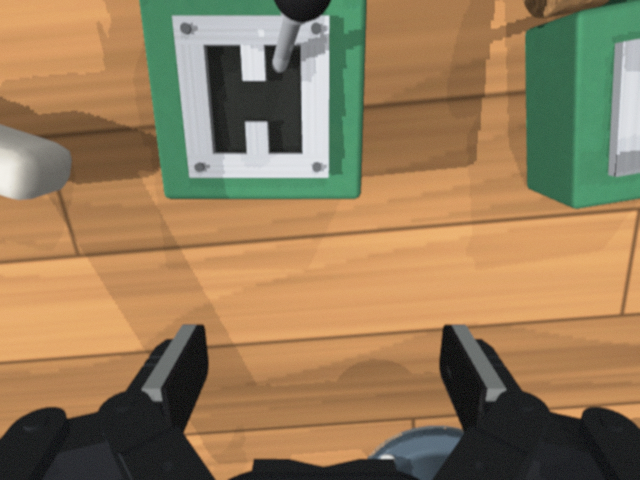

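The scene view shows the ball at (398,179), against a predicted (397.5,179.6) at the forward stop. The wrist view shows the rod in the forward right of the gate, and the sander bar hasn't changed.

```bash
python3 -c "
from station import manip
manip.sign_off()"
```

```text
the job is handed in; nothing more can be done
```

The press is in gear. I gripped the ball knob, moved it across the neutral slot to the right-hand track, pushed it forward to the stop, then let go and backed the arm clear. I handed the job in at about 8.1 s, and the sign-off gave no verdict.

**Lever position:** in the last scene picture the ball is at (398,179). The position predicted at the forward stop (shift_across 0.25, shift_fore 0.34) is (397.5,179.6), which clears the required 0.12 and 0.26 rad. This is one pixel read by eye in a single view. I saved a final top picture but did not use it.

**Sander and robot:** the sanding machine's bar looks the same as in the first picture, and the gripper is open and clear of everything, with wrist force near zero. The wrist force readings I took during the handling stayed around 6 N or less.

**One disagreement:** the first wrist picture put the ball about 8 mm from where the other two cameras did, because the arm was still settling. A second picture agreed to about 4 mm, and I gripped from that.

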